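Latch the equipment cage

TASK

The gate of the small steel equipment cage stands ajar. Lift its drop bar by the knob, swing the gate shut so that the bar passes over the keeper's front lip, and let the bar drop fully home into the notch, gently, without forcing anything against the keeper. Then let go, and leave the other things on the bench and in the cage where they are.

Things in the scene. Friction and masses are not known exactly. Their poses are not given: they have to be found in the camera images.
- cage: Open-topped wire-mesh equipment cage with grey frame, fixed to the bench, 240 deep (x) x 360 wide (y) x 180 high. Origin: centre of its underside; its own -x side is the open front with the gate, z up. Its yaw varies a little.
- gate_hinge (a point): Fixed point on the gate's vertical hinge axis, 180 above the bench, at (-150, +170) in the cage's x, y.
- gate (a joint): Angle (rad) of the mesh gate (300 wide, 180 high, 16 thick) on its vertical hinge. 0: parallel to the cage front, from the hinge to the cage's -y; positive: free end swung out to the cage's -x, so gate yaw = cage yaw minus this. A spring eases it open (2 Nm/rad, rest at 0.33), friction 0.3 Nm: unlatched it swings out again. Limits -0.06, 1.0; starts 0.25 to 0.42. Bar in the notch: -0.036 to 0.036.
- latch (a joint): Angle (rad) of the steel drop bar on the gate's top rail: 10 thick, 14 high, about 0.3 kg, pivoted in the gate's plane 100 from the hinge axis, 189 above the bench, running 260 from there past the gate's free end. 0: level on its own stop (also when home in the notch); positive: free end lifted, limit 0.24. Falls by its weight. Lying on the keeper's lip: about 0.06.
- knob (a point): Grip point on the bar's knob: an upright steel post, diameter 18, 40 high, standing on the bar 165 from its pivot (265 from the hinge axis). The point is on its axis, 33 above the bar's centre line (26 above its top, 14 below the knob's top), 222 above the bench when level; it moves on an arc about the pivot as the bar lifts.
- bar_end (a point): Point on the centre line of the bar 240 from its pivot, 340 from the hinge axis: the part that goes into the keeper.
- keeper: Keeper for the bar: a fixed steel shelf on the cage's front post on the -y side, axes as the cage's, carrying the jaw. Origin: on the shelf's top, 160 above the bench, 340 from the hinge axis, straight below the bar's centre line when the gate is at 0. Rigid: more than 20 N on shelf or jaw bends it.
- jaw_middle (a point): Point on the shelf's top at the keeper's origin: where the notch's middle would be with the jaw mid-slot. The U-shaped jaw, 30 wide (y), is clamped up to 10 further in (+x) or out (-x); not reported: find it by feel or sight. From the notch's middle: lip x -25 to -7, top 197 above the bench (15 above the level bar's underside); notch 14 wide; back stop from x +7, 250 high, too high to pass.
- pump_in: White infusion pump standing in the cage, 100 x 120 x 130. Leave it.
- battery: Grey battery block in the cage, 90 x 70 x 50. Leave it.
- pump_out: White infusion pump standing on the bench to the left of the cage, 100 x 120 x 130. Leave it.
- carton: Cardboard carton to the right of the cage, 140 x 120 x 90. Leave it.
- tape: Tape roll lying flat, diameter 90, 24 high. Leave it.
- driver: Screwdriver lying on the bench. Leave it.
- adapter: Black power adapter, 110 x 50 x 32. Leave it.

How it is judged:
By the outcome, as a careful person would: the job done as asked, in the order asked, and still so for the second after the job is handed in, with the robot touching nothing.
It also fails if it takes over 42 s, if anything falls off the work surface, if the arm or the gripper's body presses on something with over 40 N, if the wrist force passes 120 N, or if a joint passes its speed limit or range.

ROBOT

A 6-joint arm with a two-finger parallel gripper is mounted at the origin on the work surface. World frame = base frame: x ahead of the robot, y to its left, z up, the work surface at z = 0. Lengths are in mm, angles in rad, forces in N, time in s.
With the tool pointing down it reaches from about 350 to 975 mm from the base axis. Payload 7.1 kg.
Tool frame: the origin (TCP) lies between the finger pads; the fingertips stand 17 mm ahead of it and the grasp point (between the pads) lies 2 mm behind it (tip_reach is the y of the fingertips in the tool frame, in mm); y points along the fingers, x is the direction in which the jaws open and shut, and the axes are right-handed (so a half turn about y gives the same grasp; the last joint's range is limited). The gripper opens to 88 mm and grips with 3 to 60 N. Pads are 20 mm wide; open, the fingers measure 115 mm over their backs; the gripper's body (75 mm by 178 mm) begins 61 mm behind the grasp point.
Start: joints at [1.177, 0.423, 1.63, -0, 1.089, -0.019], TCP at [228.772, 581.608, 239.675] pointing down, gripper open.
Joint ranges: [-3, 3], [-0.9, 2.11], [0.09, 2.58], [-1.31, 4.45], [0.11, 2.69], [-2.54, 2.54]. Speed limits (rad/s): [2.39, 2.39, 3.01, 3.14, 3.14, 3.14].

INTERFACE

Orientations are given as a rotation vector (axis times angle).
In Python, from workcell import get_obs, get_image, camera_model, close_job, silhouettes, tip_of, tip_reach gives the robot as it stands. The module is installed in compiled form; this text tells all that it offers.
- The arm moves only by the tool arm_command, never from a script. Its argument "targets" is a list of rows, each a list of 4 numbers: the shift along the tool's x, y, z in mm, then the turn about the tool's y in rad. A call has 1 to 20 rows; each row shifts and turns the commanded pose from where the row before left it, along the tool's axes as they then stand; what a row does not reach is not made up. A row lasts 1/12 s, in which the tool goes at most 41.7 mm and 7.16 degrees, less where a joint would pass 70% of its speed; a pose out of reach is approached as far as the arm can. A call is refused whole if a number of a shift passes 41.7 or a number of a turn 0.125, either way. A call with a gripper value outside its range is refused whole. "gripper" is the opening in per cent of the stroke, from 0 (shut) to 100 (fully open), set as the call begins (left out, the last holds). The fingers move at their own pace and stop on an object; the grip force is fixed at half the most. Time passes only in rows, so rows that do not move let the fingers close. It gives the time, the measured TCP pose, the force and the opening at its end, in the units of the state.
- get_obs(): the state, without advancing time (a new reading comes with each control period).
- get_image(name): name is "scene" or "top" or "wrist"; returns the picture (420x560x3 uint8, blue, green, red); there is no depth.
- camera_model(name): a dict with "mtx" (3x3 intrinsics, pixels), "position" and "orientation" of the camera in the world. Camera axes: x right, y up, looking along -z (the intrinsics and any distortion apply to the point x, -y, -z); pixel columns grow to the right and rows downward; lengths in mm; the calibration is good to about 2 mm. A picture is of the moment at which its call begins: read the wrist's pose just before it. camera_model takes no time and is no camera call; for the wrist camera it gives the pose at the moment of the call.
- close_job(): hands the job in, once; it reports no verdict.
Trained networks look in the newest picture that a camera, given by its name, has taken for a name from the list of things; names that differ only in an ending like _2 or _b are one class to them, and where a whole thing is asked for, a point or a joint stands for the part that bears it (a point fixed in the world has none). Each returns a list of dicts, best first, with "conf" (0 to 1); they miss things now and then, are a little off and sometimes report something else, mostly with a low value. They report only what shows in the picture. A call takes as long as a camera call.
- silhouettes(camera, thing): "pixels" (420x560 bool, what is visible of it) and "at" ([column, row] in pixels, amid what is visible of it).
- tip_of(camera, thing): "at" ([column, row] in pixels: a listed point, or the origin of a listed thing).
The state is a dict: "t": time; "qpos": joint angles; "qvel": joint speeds; "joint_torque": joint torques, N m; "ee_pos": TCP position; "orientation": TCP orientation; "ft_force": force on the tool from outside, world axes, zero at the start; "moment": the same for the moment, N m; "width": finger opening in mm.
Only numpy, scipy, OpenCV 4.12 (cv2) and the standard library are available. Lean on these libraries where they do the work, as an engineer would, in place of code of your own. Each camera call takes 0.05 s, during which the arm holds its last target. There are 200 camera calls.

## Working session

There is one attempt and no reset: what is moved stays moved. The work goes in short steps, Python scripts to look and compute and a tool call to move; the robot and the scene stay as the last step left them, time stands still between calls to the robot, and variables do not carry over. Pictures are saved under pics/ and viewed, about 8 in all and at most 12, crops included, and the job is handed in when it is done.

Besides the shell and the picture viewer there is one more tool, called after "Emit:" as name([rows], argument=value, ...), one row to a line, values as JSON. arm_command: Moves the arm, as the interface text tells. Its arguments: {"type":"object","properties":{"targets":{"type":"array","items":{"type":"array","items":{"type":"number"}}},"gripper":{"type":"number"}},"required":["targets"]}

```bash
mkdir -p pics; cat > h.py <<'E'
import numpy as np, cv2
from scipy.spatial.transform import Rotation as R
from workcell import *
def ray(c,uv):
    m=camera_model(c); k=np.array(m['mtx']); o=np.array(m['orientation'])
    Rm=o if o.shape==(3,3) else R.from_rotvec(o).as_matrix()
    d=np.linalg.inv(k)@[uv[0],uv[1],1]; d=Rm@np.array([d[0],-d[1],-d[2]])
    return np.array(m['position']),d/np.linalg.norm(d)
def onz(c,uv,z):
    p,d=ray(c,uv); return p+d*(z-p[2])/d[2]
def proj(c,P):
    m=camera_model(c); k=np.array(m['mtx']); o=np.array(m['orientation'])
    Rm=o if o.shape==(3,3) else R.from_rotvec(o).as_matrix()
    q=Rm.T@(np.array(P,float)-m['position']); q=k@[q[0],-q[1],-q[2]]; return q[:2]/q[2]
def tri(rs):
    A=sum(np.eye(3)-np.outer(d,d) for p,d in rs); b=sum((np.eye(3)-np.outer(d,d))@p for p,d in rs)
    return np.linalg.solve(A,b)
E
python3 - <<'E'
from h import *
np.set_printoptions(precision=1,suppress=True)
for c in ['scene','top']:
    print(c,camera_model(c))
    im=get_image(c); cv2.imwrite(f'pics/{c}0.png',im)
    for t,z in [('knob',222),('bar_end',189),('gate_hinge',180),('jaw_middle',160),('cage',0),('keeper',160)]:
        for r in tip_of(c,t)[:2]: print(c,t,r['conf'],np.array(r['at']),onz(c,r['at'],z))
o=get_obs(); print(o); print(R.from_rotvec(o['orientation']).as_matrix())
a=cv2.imread('pics/scene0.png');b=cv2.imread('pics/top0.png')
E
```

```text
scene {'mtx': array([[400.4,   0. , 282.6],
       [  0. , 400.4, 205.1],
       [  0. ,   0. ,   1. ]]), 'position': array([1444.9,   21.3,  713.4]), 'orientation': array([0.8, 0.8, 1.5])}
scene knob 0.72 [235.9 174.5] [ 540.3 -128.1  222. ]
scene bar_end 0.89 [217.  175.4] [ 487.2 -188.9  189. ]
scene bar_end 0.73 [129.9 264.4] [ 858.1 -295.8  189. ]
scene gate_hinge 0.93 [333.6 211.2] [636.2 119.1 180. ]
scene gate_hinge 0.71 [155.  225.1] [ 712.8 -292.2  180. ]
scene jaw_middle 0.56 [199.9 208. ] [ 607.1 -213.7  160. ]
scene cage 0.58 [254.9 300.6] [762.2 -64.8  -0. ]
scene keeper 0.68 [196.1 206.6] [ 601.1 -224.6  160. ]
top {'mtx': array([[477.8,   0. , 274.3],
       [  0. , 477.8, 207.9],
       [  0. ,   0. ,   1. ]]), 'position': array([ 404.1,  -17.1, 1409.6]), 'orientation': array([ 0.1, -0.1, -1.5])}
top knob 0.68 [328.8 212. ] [ 525.9 -120.8  222. ]
top gate_hinge 0.75 [237.5 171.5] [630.9 115.2 180. ]
top gate_hinge 0.48 [330.9 153.6] [ 683.7 -127.8  180. ]
top jaw_middle 0.91 [363.4 186.6] [ 601.6 -216.1  160. ]
top cage 0.7 [303.1 137.4] [772.6 -59.8   0. ]
top cage 0.26 [328.2 213.7] [ 543.5 -138.5    0. ]
top keeper 0.61 [361.  188.3] [ 597.  -209.9  160. ]
{'t': 0.7, 'qpos': array([ 1.2,  0.4,  1.6,  0. ,  1.1, -0. ]), 'qvel': array([-0., -0., -0.,  0., -0.,  0.]), 'joint_torque': array([ -0. , -54.4, -27.4,   0.1,   0. ,   0. ]), 'ee_pos': array([228.8, 581.6, 239.7]), 'orientation': array([-1.4, -0.9,  0.9]), 'ft_force': array([-0.4,  0.2, -1.2]), 'moment': array([ 0.,  0., -0.]), 'width': 87.46362813739026}
[[ 0.4 -0.  -0.9]
 [ 0.9 -0.   0.4]
 [-0.  -1.   0. ]]
```

View images.

View pics/scene0.png

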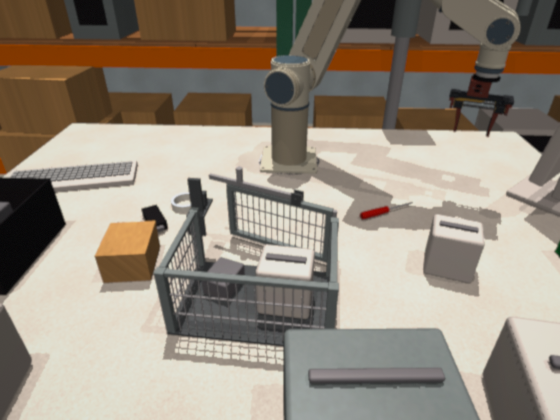

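View pics/top0.png

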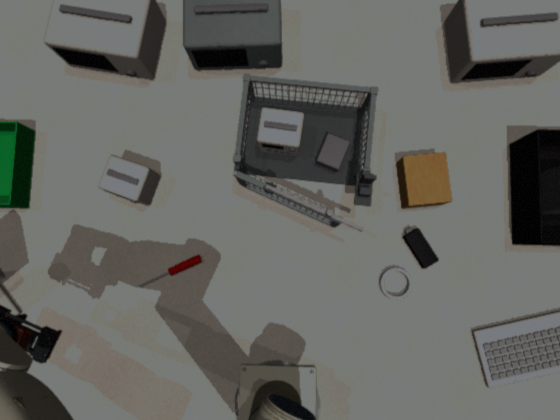

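```bash
python3 - <<'E'
from h import *
np.set_printoptions(precision=1,suppress=True)
a={'knob':([235.9,174.5],[328.8,212]),'hinge':([333.6,211.2],[237.5,171.5]),'jaw':([199.9,208],[363.4,186.6]),'cage':([254.9,300.6],[303.1,137.4])}
P={}
for k,(s,t) in a.items():
    P[k]=tri([ray('scene',s),ray('top',t)]); print(k,P[k],proj('scene',P[k])-s)
d=P['jaw']-P['hinge']; print('hinge-jaw len',np.hypot(*d[:2]),'yaw',np.arctan2(d[0],-d[1]))
g=P['knob']-P['hinge']; print('knob len',np.hypot(*g[:2]),'gate yaw',np.arctan2(g[0],-g[1]))
o=get_obs();print(o['orientation'],R.from_rotvec(o['orientation']).as_matrix().round(3).tolist())
E
```

```text
knob [ 527.2 -125.8  214.7] [1.7 0.1]
hinge [631.7 117.6 176.8] [-0.8  0. ]
jaw [ 602.  -215.9  156.7] [-0.3 -0. ]
cage [770.5 -61.6   8.8] [0.9 0. ]
hinge-jaw len 334.78902576937895 yaw -0.08870271900579926
knob len 264.8977992323091 gate yaw -0.4055198505293276
[-1.4 -0.9  0.9] [[0.366, -0.0, -0.931], [0.931, -0.0, 0.366], [-0.0, -1.0, 0.0]]
```

Emit:
arm_command([
  [-28.9,-4.2,-28.3,0],
  [-28.9,-4.2,-28.3,0],
  [-28.9,-4.2,-28.3,0],
  [-28.9,-4.2,-28.3,0],
  [-28.9,-4.2,-28.3,0],
  [-28.9,-4.2,-28.3,0],
  [-28.9,-4.2,-28.3,0],
  [-28.9,-4.2,-28.3,0],
  [-28.9,-4.2,-28.3,0],
  [-28.9,-4.2,-28.3,0],
  [-28.9,-4.2,-28.3,0],
  [-28.9,-4.2,-28.3,0],
  [-28.9,-4.2,-28.3,0],
  [-28.9,-4.2,-28.3,0],
  [-28.9,-4.2,-28.3,0],
  [-28.9,-4.2,-28.3,0],
  [-28.9,-4.2,-28.3,0],
  [-28.9,-4.2,-28.3,0],
  [-28.9,-4.2,-28.3,0],
])

```text
t: 2.28
ee_pos: [528.5, -128.4, 320.0]
orientation: [-1.364, -0.929, 0.928]
ft_force: [-0.3, 0.7, 1.0]
width: 87.9
```

Emit:
arm_command([
  [0,0,0,0.123],
  [0,0,0,0.123],
  [0,0,0,0.123],
  [0,0,0,0.123],
  [0,0,0,0.123],
  [0,0,0,0.123],
  [0,0,0,0.123],
  [0,0,0,0.123],
  [0,0,0,0.123],
  [0,0,0,0.123],
  [0,0,0,0.123],
  [0,0,0,0.123],
  [0,0,0,0.123],
  [0,0,0,0],
])

```text
t: 3.45
ee_pos: [528.1, -126.2, 319.6]
orientation: [-1.547, 0.319, -0.32]
ft_force: [0.9, 0.3, -0.3]
width: 88.2
```

```bash
python3 - <<'E'
from h import *
np.set_printoptions(precision=1,suppress=True)
o=get_obs();print(o['t'],o['ee_pos'],R.from_rotvec(o['orientation']).as_matrix().round(3).tolist(),o['qpos'],o['ft_force'])
im=get_image('wrist'); cv2.imwrite('pics/w1.png',im)
print(camera_model('wrist'))
for t,z in [('knob',222),('bar_end',189),('gate_hinge',180),('jaw_middle',160),('keeper',160)]:
    for r in tip_of('wrist',t)[:2]: print(t,r['conf'],np.array(r['at']),onz('wrist',r['at'],z))
E
```

```text
3.45 [ 528.1 -126.2  319.6] [[0.918, 0.0, 0.396], [-0.396, -0.0, 0.918], [0.0, -1.0, 0.0]] [-0.3  0.2  1.7  0.   1.2  0.2] [ 0.9  0.3 -0.3]
{'mtx': array([[308.5,   0. , 280.2],
       [  0. , 308.5, 209.4],
       [  0. ,   0. ,   1. ]]), 'position': array([559.8, -49.6, 464.8]), 'orientation': array([-0.3,  0.1, -0.4])}
knob 0.61 [276.5 210.6] [ 526.9 -121.   222. ]
jaw_middle 0.98 [379.8 241.5] [ 606.9 -214.6  160. ]
keeper 0.93 [375.5 248.2] [ 600.2 -220.3  160. ]
keeper 0.5 [276.5 210.2] [ 518.6 -138.8  160. ]
```

View pics/w1.png

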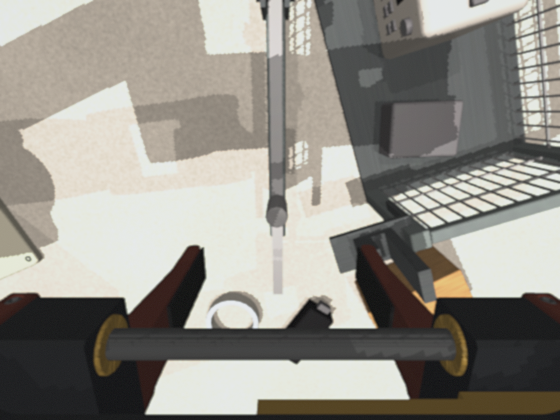

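```bash
python3 - <<'E'
from h import *
np.set_printoptions(precision=1,suppress=True)
K=tri([ray('scene',[235.9,174.5]),ray('top',[328.8,212]),ray('wrist',[276.5,210.6])])
print('knob',K)
J=tri([ray('scene',[199.9,208]),ray('top',[363.4,186.6]),ray('wrist',[379.8,241.5])]); print('jaw',J)
# grey bar centreline in wrist image
for uv in [(277,195),(275.5,100),(274,30)]: print(onz('wrist',uv,196))
print(proj('wrist',[528.1,-126.2,222]),proj('wrist',[528.1,-126.2,236]))
E
```

```text
knob [ 526.5 -125.1  214.1]
jaw [ 604.4 -215.4  158.2]
[ 529.6 -115.2  196. ]
[560.2 -40.5 196. ]
[579.2   6.7 196. ]
[280.3 215.6] [280.4 221.3]
```

Emit:
arm_command([
  [-2.8,0,2.8,0],
  [0,33,0,0],
  [0,33,0,0],
  [0,25,0,0],
  [0,7,0,0],
  [0,0,0,0],
])

```text
t: 4.25
ee_pos: [525.4, -122.1, 219.7]
orientation: [-1.547, 0.319, -0.312]
ft_force: [-0.2, 0.5, -0.3]
width: 88.0
```

Emit:
arm_command([
  [0,0,0,0],
  [0,0,0,0],
  [0,0,0,0],
  [0,0,0,0],
  [0,0,0,0],
  [0,0,0,0],
], gripper=0)

```text
t: 4.75
ee_pos: [526.9, -122.6, 222.1]
orientation: [-1.548, 0.315, -0.317]
ft_force: [-0.5, 0.6, 0.5]
width: 51.2
```

```bash
python3 - <<'E'
from h import *
np.set_printoptions(precision=3,suppress=True)
o=get_obs();print(o['t'],o['ee_pos'],o['ft_force'],o['width'])
im=get_image('wrist'); cv2.imwrite('pics/w2.png',im)
E
```

```text
4.75 [ 526.94  -122.609  222.106] [-0.483  0.561  0.535] 51.15535710124678
```

View pics/w2.png

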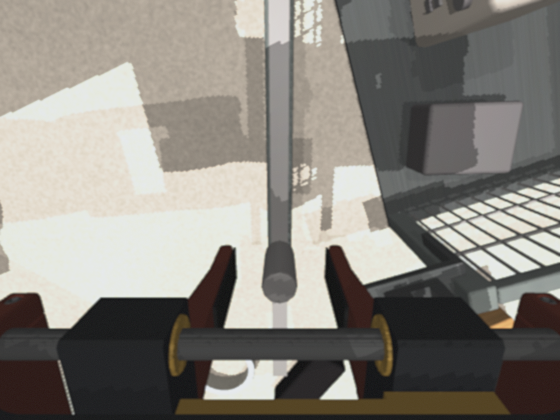

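Emit:
arm_command([
  [0,0,0,0],
  [0,0,0,0],
  [0,0,0,0],
  [0,0,0,0],
  [0,0,0,0],
  [0,0,0,0],
  [0,0,0,0],
])

```text
t: 5.38
ee_pos: [526.6, -122.5, 221.4]
orientation: [-1.548, 0.316, -0.316]
ft_force: [-0.4, 0.6, 0.5]
width: 17.4
```

```bash
python3 - <<'E'
from h import *
np.set_printoptions(precision=3,suppress=True)
o=get_obs();p=o['ee_pos'];print(o['t'],p,o['ft_force'],o['width'],R.from_rotvec(o['orientation']).as_matrix().round(3).tolist())
print(proj('wrist',[p[0],p[1],236]),proj('wrist',[p[0],p[1],196]))
im=get_image('wrist'); cv2.imwrite('pics/w3.png',im)
for t in ['knob','jaw_middle','bar_end']:
    for r in tip_of('wrist',t)[:1]: print(t,r['conf'],np.array(r['at']),onz('wrist',r['at'],{'knob':222,'jaw_middle':160,'bar_end':189}[t]))
E
```

```text
5.3833 [ 526.582 -122.54   221.416] [-0.386  0.563  0.549] 17.409947328818827 [[0.92, -0.0, 0.392], [-0.392, 0.0, 0.92], [-0.0, -1.0, -0.0]]
[280.988 290.249] [280.685 253.856]
knob 0.75 [280.7 277.3] [ 526.099 -123.453  222.   ]
jaw_middle 0.97 [418.8 301.5] [ 602.747 -218.471  160.   ]
```

Emit:
arm_command([
  [0,-3.8,0.8,0],
  [0,-3.8,0.9,0],
  [0,-3.8,1,0],
  [0,-3.8,1,0],
  [0,-3.8,1.2,0],
  [0,-3.7,1.3,0],
  [0,0,0,0],
  [0,0,0,0],
])

```text
t: 6.25
ee_pos: [529.2, -116.6, 244.4]
orientation: [-1.547, 0.316, -0.316]
ft_force: [0.4, 3.0, -4.8]
width: 17.3
```

```bash
python3 - <<'E'
from h import *
np.set_printoptions(precision=2,suppress=True)
o=get_obs();p=o['ee_pos'];print(o['t'],p,o['ft_force'],o['moment'],o['width'])
im=get_image('scene');cv2.imwrite('pics/s4.png',cv2.resize(im[140:260,150:370],None,fx=3.5,fy=3.5,interpolation=cv2.INTER_CUBIC))
for t in ['bar_end','knob']:
    for r in tip_of('scene',t)[:1]: print(t,r['conf'],np.array(r['at']))
E
```

```text
6.25 [ 529.18 -116.55  244.4 ] [ 0.36  2.99 -4.83] [0.27 0.09 0.02] 17.271945250770326
bar_end 0.87 [213.8 165.4]
knob 0.65 [237.4 166.2]
```

View pics/s4.png

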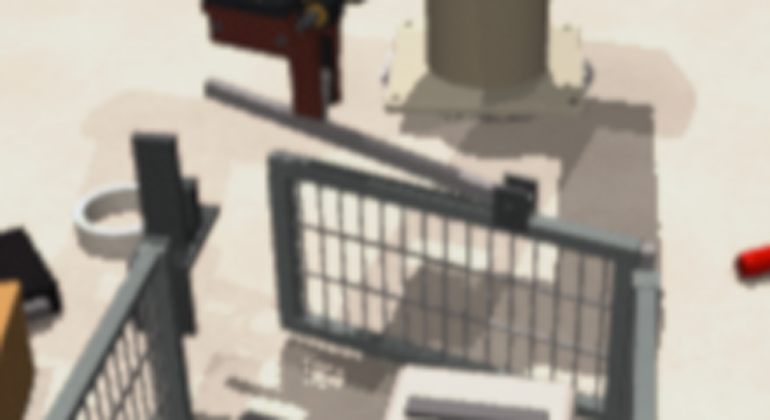

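Emit:
arm_command([
  [3,0,0,-0.012],
  [5.2,0,0.05,-0.02],
  [5.2,0,0.05,-0.02],
  [5.2,0,0.05,-0.02],
  [5.2,0,0.05,-0.02],
  [5.2,0,0.05,-0.02],
  [5.2,0,0.05,-0.02],
  [5.2,0,0.05,-0.02],
  [5.2,0,0.05,-0.02],
  [5.2,0,0.05,-0.02],
  [5.2,0,0.05,-0.02],
  [3,0,0,-0.012],
  [0,0,0,0],
  [0,0,0,0],
])

```text
t: 7.57
ee_pos: [585.0, -133.4, 243.7]
orientation: [-1.566, 0.14, -0.139]
ft_force: [-1.2, 5.1, -5.4]
width: 17.3
```

```bash
python3 - <<'E'
from h import *
np.set_printoptions(precision=2,suppress=True)
o=get_obs();p=o['ee_pos'];print(o['t'],p,o['ft_force'],o['moment'],o['width'],R.from_rotvec(o['orientation']).as_matrix().round(3).tolist())
im=get_image('wrist');cv2.imwrite('pics/w5.png',im)
for t in ['jaw_middle','keeper','knob','bar_end']:
    for r in tip_of('wrist',t)[:1]: print(t,r['conf'],np.array(r['at']),onz('wrist',r['at'],160))
E
```

```text
7.5667 [ 584.98 -133.41  243.72] [-1.21  5.13 -5.4 ] [ 0.69  0.01 -0.01] 17.283548486831684 [[0.984, -0.001, 0.177], [-0.177, 0.001, 0.984], [-0.001, -1.0, 0.0]]
knob 0.72 [278.5 271.9] [ 575.16 -177.18  160.  ]
bar_end 0.86 [281.3 359.7] [ 561.47 -267.18  160.  ]
```

View pics/w5.png

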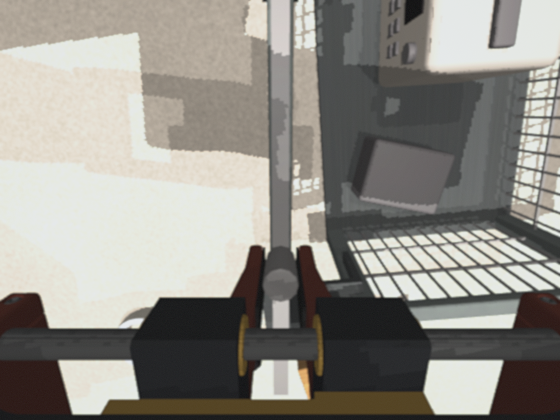

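Emit:
arm_command([
  [3,0,0.3,-0.012],
  [3,0,0.3,-0.012],
  [3,0,0.3,-0.012],
  [3,0,0.1,-0.012],
  [2,0,0,-0.008],
  [0,0,0,0],
])

```text
t: 8.32
ee_pos: [599.1, -135.3, 244.2]
orientation: [-1.569, 0.096, -0.096]
ft_force: [-1.9, -1.7, -3.1]
width: 17.5
```

```bash
python3 - <<'E'
from h import *
np.set_printoptions(precision=2,suppress=True)
o=get_obs();p=o['ee_pos'];print(o['t'],p,o['ft_force'],o['moment'])
im=get_image('top');cv2.imwrite('pics/t6a.png',im)
b=cv2.imread('pics/top0.png')
f=lambda a:np.clip(cv2.resize(a[140:240,290:400].astype(float)*1.8,None,fx=3.6,fy=3.6,interpolation=cv2.INTER_CUBIC),0,255).astype(np.uint8)
cv2.imwrite('pics/t6.png',np.hstack([f(b),f(im)]))
E
```

```text
8.3167 [ 599.12 -135.28  244.24] [-1.85 -1.73 -3.12] [-0.31  0.34  0.03]
```

View pics/t6.png

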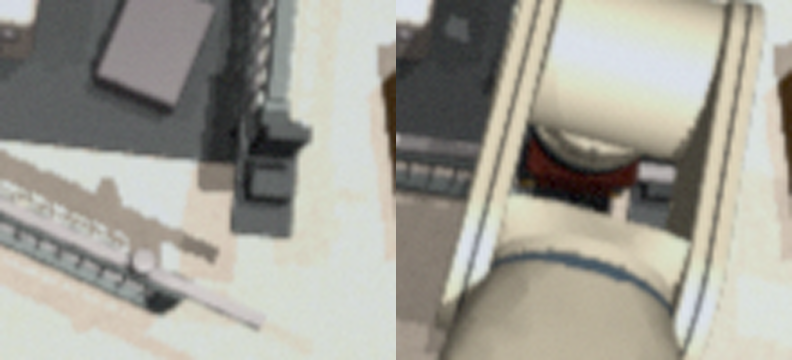

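```bash
python3 - <<'E'
from h import *
np.set_printoptions(precision=1,suppress=True)
psi=-0.082;H=np.array([631.,120.5]);ex=np.array([np.cos(psi),np.sin(psi)]);ey=np.array([-ex[1],ex[0]])
for n,uv,z in [('lipfront',(290+268/3.6,140+197/3.6),197),('lipback',(290+271/3.6,140+164/3.6),197),('shelffront',(290+262/3.6,140+236/3.6),160),('stopfront',(290+280/3.6,140+150/3.6),250)]:
    P=onz('top',uv,z); d=P[:2]-H; print(n,P,d@ex,d@ey)
p=get_obs()['ee_pos'];d=p[:2]-H;print('knob',d@ex,d@ey)
g=cv2.imread('pics/top0.png',0)[178:208,358:372]
print(g.mean(1).round(0).astype(int).tolist(), g[:,6].tolist())
E
```

```text
lipfront [ 574.9 -213.   197. ] -28.599001336799482 -336.9867239160198
lipback [ 598.6 -215.   197. ] -4.836296318412233 -337.014626717453
shelffront [ 551.4 -214.8  160. ] -51.915555876543415 -340.7148391902232
stopfront [ 599.8 -212.4  250. ] -3.8011053715788337 -334.29771744305725
knob -10.84852702091558 -257.4759793009018
[31, 21, 19, 19, 19, 28, 38, 36, 34, 43, 49, 50, 50, 51, 52, 50, 39, 30, 38, 48, 55, 57, 59, 58, 60, 59, 62, 80, 106, 117] [24, 18, 16, 16, 20, 27, 38, 32, 29, 44, 54, 55, 54, 56, 56, 54, 40, 21, 31, 43, 52, 54, 55, 55, 55, 55, 60, 79, 106, 118]
```

Emit:
arm_command([
  [2,0,0,-0.008],
  [2,0,0,-0.008],
  [1,0,0,-0.004],
  [0,0,0,0],
  [0,0,0,0],
])

```text
t: 8.78
ee_pos: [603.7, -135.7, 244.4]
orientation: [-1.57, 0.08, -0.081]
ft_force: [-3.1, -3.4, -3.7]
width: 17.5
```

Emit:
arm_command([
  [1,0,0,-0.004],
  [0,0,0,0],
  [0,0,0,0],
])

```text
t: 9.03
ee_pos: [604.5, -135.8, 244.3]
orientation: [-1.57, 0.077, -0.078]
ft_force: [-4.0, -3.8, -2.0]
width: 17.7
```

Emit:
arm_command([
  [1,0,-0.3,-0.004],
  [0,0,0,0],
  [0,0,0,0],
])

```text
t: 9.28
ee_pos: [605.5, -135.9, 244.3]
orientation: [-1.57, 0.075, -0.075]
ft_force: [-3.2, -3.4, -3.2]
width: 17.5
```

Emit:
arm_command([
  [1,0,-0.3,-0.004],
  [0,0,0,0],
  [0,0,0,0],
])

```text
t: 9.53
ee_pos: [606.5, -136.1, 244.1]
orientation: [-1.569, 0.071, -0.071]
ft_force: [-1.4, -2.2, -3.0]
width: 17.3
```

Emit:
arm_command([
  [1,0,-0.2,-0.004],
  [0,0,0,0],
  [0,0,0,0],
])

```text
t: 9.78
ee_pos: [607.4, -136.2, 244.1]
orientation: [-1.569, 0.068, -0.068]
ft_force: [-2.2, -1.1, -3.7]
width: 17.1
```

Emit:
arm_command([
  [1,0,-0.1,-0.004],
  [0,0,0,0],
  [0,0,0,0],
])

```text
t: 10.03
ee_pos: [608.4, -136.3, 244.1]
orientation: [-1.569, 0.065, -0.065]
ft_force: [-3.1, 1.4, -4.0]
width: 17.6
```

Emit:
arm_command([
  [1,0,0,-0.004],
  [0,0,0,0],
  [0,0,0,0],
])

```text
t: 10.28
ee_pos: [609.4, -136.4, 244.0]
orientation: [-1.569, 0.062, -0.062]
ft_force: [-2.8, 2.9, -5.0]
width: 17.2
```

Emit:
arm_command([
  [1,0,0,-0.004],
  [0,0,0,0],
  [0,0,0,0],
])

```text
t: 10.53
ee_pos: [610.4, -136.5, 244.0]
orientation: [-1.57, 0.059, -0.059]
ft_force: [-2.8, 4.3, -5.0]
width: 17.5
```

Emit:
arm_command([
  [1,0,0.4,-0.004],
  [0,0,0,0],
  [0,0,0,0],
])

```text
t: 10.78
ee_pos: [611.5, -136.5, 244.2]
orientation: [-1.57, 0.056, -0.056]
ft_force: [-3.2, 2.1, -4.2]
width: 17.5
```

Emit:
arm_command([
  [0.8,0,0.2,-0.003],
  [0,0,0,0],
  [0,0,0,0],
])

```text
t: 11.03
ee_pos: [611.8, -136.5, 244.2]
orientation: [-1.57, 0.054, -0.053]
ft_force: [-4.2, 2.0, -4.5]
width: 17.4
```

Emit:
arm_command([
  [0.7,0,0.1,-0.003],
  [0,0,0,0],
  [0,0,0,0],
])

```text
t: 11.28
ee_pos: [611.8, -136.5, 244.1]
orientation: [-1.57, 0.053, -0.049]
ft_force: [-7.4, 1.4, -2.0]
width: 17.2
```

Emit:
arm_command([
  [-1.4,0,0,0.004],
  [-1.3,0,0,0.003],
  [0,0,0,0],
  [0,0,0,0],
])

```text
t: 11.62
ee_pos: [610.5, -136.4, 244.4]
orientation: [-1.57, 0.056, -0.057]
ft_force: [-2.1, 0.3, -3.9]
width: 17.1
```

Emit:
arm_command([
  [0,2.5,-0.9,0],
  [0,2.5,-0.8,0],
  [0,2.5,-0.7,0],
  [0,2.5,-0.7,0],
  [0,0,0,0],
  [0,0,0,0],
])

```text
t: 12.12
ee_pos: [610.1, -139.7, 234.2]
orientation: [-1.571, 0.056, -0.057]
ft_force: [-2.7, -2.1, 0.1]
width: 17.3
```

Emit:
arm_command([
  [0,1.5,-0.3,0],
  [0,1.5,-0.3,0],
  [0,0,0,0],
  [0,0,0,0],
])

```text
t: 12.45
ee_pos: [610.1, -140.3, 231.2]
orientation: [-1.571, 0.056, -0.057]
ft_force: [-2.6, -3.5, -0.4]
width: 17.7
```

Emit:
arm_command([
  [0,1.5,-0.3,0],
  [0,0,0,0],
  [0,0,0,0],
])

```text
t: 12.7
ee_pos: [610.0, -140.6, 229.7]
orientation: [-1.571, 0.056, -0.057]
ft_force: [-2.2, -4.1, 0.2]
width: 17.3
```

Emit:
arm_command([
  [0,1.3,0.3,0],
  [0,1.2,0.2,0],
  [0,0,0,0],
  [0,0,0,0],
])

```text
t: 13.03
ee_pos: [610.0, -140.8, 227.4]
orientation: [-1.572, 0.056, -0.057]
ft_force: [-3.5, -6.9, 0.0]
width: 17.3
```

Emit:
arm_command([
  [0,1.3,-0.1,0],
  [0,1.2,-0.1,0],
  [0,0,0,0],
  [0,0,0,0],
])

```text
t: 13.37
ee_pos: [610.0, -141.0, 224.9]
orientation: [-1.572, 0.056, -0.057]
ft_force: [-3.0, -6.6, 0.8]
width: 17.8
```

Emit:
arm_command([
  [0,0.6,-0.6,0],
  [0,0.6,-0.6,0],
  [0,0.6,-0.2,0],
  [0,0,0,0],
  [0,0,0,0],
])

```text
t: 13.78
ee_pos: [610.0, -141.4, 222.9]
orientation: [-1.571, 0.056, -0.057]
ft_force: [-2.4, -4.1, 1.1]
width: 17.6
```

```bash
python3 - <<'E'
from h import *
o=get_obs();print(o['t'],o['ee_pos'],o['ft_force'])
im=get_image('scene');cv2.imwrite('pics/s7.png',cv2.resize(im[130:250,150:370],None,fx=3.5,fy=3.5,interpolation=cv2.INTER_CUBIC))
E
```

```text
13.7833 [ 609.97298714 -141.4332331   222.93905716] [-2.43842829 -4.1159075   1.12555814]
```

View pics/s7.png

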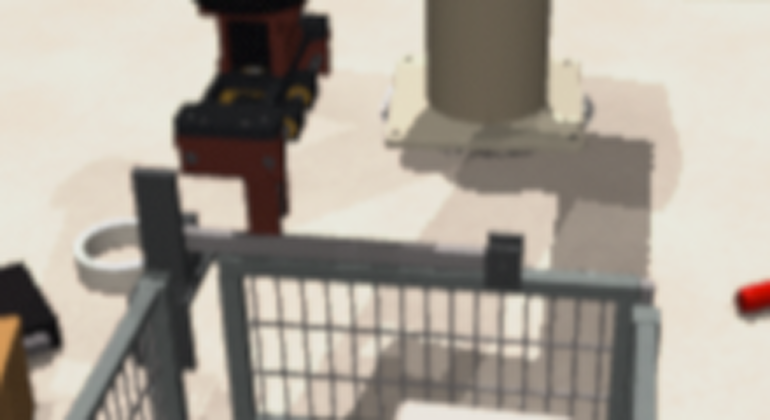

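Emit:
arm_command([
  [0,0.5,-0.3,0],
  [0,0.5,-0.3,0],
  [0,0,-0.2,0],
  [0,0,0,0],
])

```text
t: 14.17
ee_pos: [610.0, -141.7, 222.2]
orientation: [-1.57, 0.056, -0.057]
ft_force: [-2.3, -0.5, 3.2]
width: 17.2
```

Emit:
arm_command([
  [0,0,0,0],
  [0,0,0,0],
  [0,0,0,0],
  [0,0,0,0],
  [0,0,0,0],
  [0,0,0,0],
  [0,0,0,0],
  [0,0,0,0],
], gripper=60)

```text
t: 14.83
ee_pos: [609.8, -142.0, 221.9]
orientation: [-1.57, 0.057, -0.057]
ft_force: [-0.5, 0.1, 0.1]
width: 52.4
```

```bash
python3 - <<'E'
from h import *
o=get_obs();print(o['t'],o['ee_pos'],o['ft_force'],o['width'])
im=get_image('scene');cv2.imwrite('pics/s8.png',cv2.resize(im[130:250,150:370],None,fx=3.5,fy=3.5,interpolation=cv2.INTER_CUBIC))
E
```

```text
14.8333 [ 609.80390783 -141.99854284  221.86655692] [-0.50287096  0.14872839  0.10027677] 52.387917210627705
```

Emit:
arm_command([
  [0,-10,0,0],
  [0,-25,0,0],
  [0,-35,0,0],
  [0,-35,0,0],
  [0,-35,0,0],
  [-35,0,0,0],
  [-35,0,0,0],
  [-35,0,0,0],
  [-20,0,30,0],
  [0,0,40,0],
  [0,0,40,0],
  [0,0,40,0],
  [0,0,40,0],
  [0,0,40,0],
  [0,0,0,0],
  [0,0,0,0],
])

```text
t: 16.22
ee_pos: [501.6, 98.2, 362.5]
orientation: [-1.57, 0.053, -0.054]
ft_force: [0.1, -0.7, -0.9]
width: 52.7
```

```bash
python3 - <<'E'
from h import *
np.set_printoptions(precision=1,suppress=True)
o=get_obs();print(o['t'],o['ee_pos'],o['ft_force'],o['width'])
a=get_image('scene');
K=tip_of('scene','knob')[:1];B=tip_of('scene','bar_end')[:1]
b=get_image('top');Kt=tip_of('top','knob')[:1]
print(K,B,Kt)
if K and Kt: print('knob',tri([ray('scene',K[0]['at']),ray('top',Kt[0]['at'])]))
f=lambda a,g,s:np.clip(cv2.resize(a.astype(float)*g,None,fx=s,fy=s,interpolation=cv2.INTER_CUBIC),0,255).astype(np.uint8)
cv2.imwrite('pics/f9.png',np.vstack([f(a[140:240,160:360],1,3),f(b[140:225,220:420],1.8,3)]))
E
```

```text
16.2167 [501.6  98.2 362.5] [ 0.1 -0.7 -0.9] 52.73873254280673
[{'at': [224.0, 190.2], 'conf': 0.6}] [{'at': [196.2, 194.2], 'conf': 0.65}] [{'at': [337.2, 179.7], 'conf': 0.63}]
knob [ 609.5 -144.8  215.2]
```

View pics/f9.png

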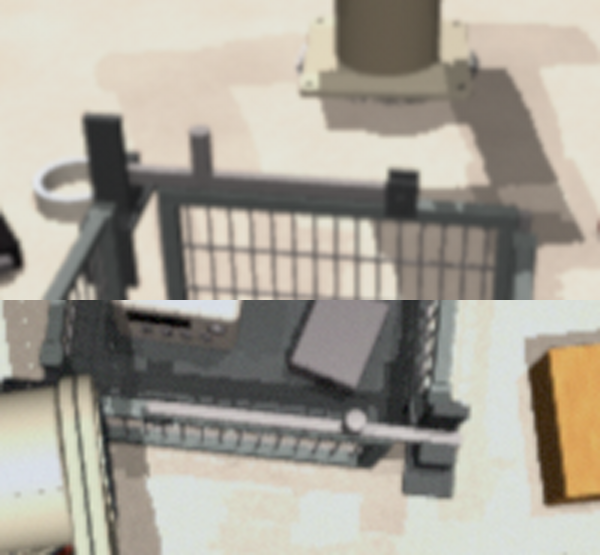

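The pictures show the bar level on the gate rail and lying in the notch between the lip and the stop. The knob is at (609.5, -144.8, 215), the same measured height as when it was level at the start (214 to 215), and the gate has not sprung back. The gripper is clear.

```bash
python3 -c "
from workcell import *
print(close_job())"
```

```text
the job is handed in; nothing more can be done
None
```

The gate is shut and the drop bar is home in the keeper's notch. I handed the job in at about 16.5 s of the 42 s allowed.

I gripped the knob, lifted the bar about 0.14 rad and swung the gate shut over the lip. I felt for the back stop with a light touch (about 7 N at the gripper, roughly 3 to 4 N at the keeper), backed off 1.5 mm, lowered the bar into the notch, let go and moved away.

**Last checks:**
- **Bar position:** the scene and top pictures show the bar level along the gate rail and lying between the lip and the back stop.
- **Knob position:** it is at (609.5, -144.8), matching where I released it, so the gate did not swing out again. Its measured height is 215 mm, against 214 mm when level at the start.
- **Force while lowering:** there was no upward force at lip height. The last millimetre gave about 3 N as the bar reached its stop.

**Disagreement:** the cameras put the knob about 7 mm below the stated 222 mm, both before and after. I compared it with the starting value and did not rely on the absolute height.

**Not checked:** I saw no sign that the other things moved, but I did not measure them.

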